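# Zero the letter scale and weigh the ink bottle

### The job

The letter scale on the desk needs zeroing before it is used. Lift off the spectacle case that was left lying across it and lay the case flat on the desk top itself, clear of the scale; then, with the pan empty, press the scale's oblong middle key until it gives and keep it down for about half a second, firmly but without crushing it; then stand the ink bottle upright near the middle of the pan and let go. Do not drop anything, do not press the two round keys, and leave the other things on the desk where they are.

Things in the scene. Friction and masses are not known exactly. Their poses are not given: they have to be found in the camera images.
- scale: letter scale, fixed to the desk: black and grey base 220 (x) x 170 (y) mm, panel surface 22 mm high, a square steel pan over its far part and a key panel along its -x edge (towards the robot). Origin: middle of the underside, on the desk top. x points from the key panel to the pan, z up. Its yaw varies
- scale_pan: the scale's fixed steel pan, a flat plate 150 x 150 x 7 mm; origin in the middle of its underside, axes as the scale's. Its middle is 30 mm along +x from the scale's origin, its top 45 mm above the desk
- pan_top (a point): middle of the pan's top surface, 45 mm above the desk; axes as the scale's
- zero_key_top (a point): middle of the top of the zero key: the oblong key, 24 (x) x 40 (y) mm, in the middle of the panel 88 mm along -x from the scale's origin; its top is 25 mm above the desk and 3 mm proud of the panel. The pan's near edge is 43 mm away and stands 20 mm higher
- zero_key (a joint): travel of the zero key in m, pressed straight down: 0 up, 0.002 bottomed. A stiff membrane (3 N for each mm): it counts as pressed beyond 0.0013, about 4 N, is bottomed at 6 N, and must never feel more than 25 N. Springs back up
- round_key_l_top (a point): top of the round key (20 mm across) 56 mm to the +y side of the zero key, same height and action; not to be pressed
- round_key_l (a joint): travel of that round key in m, 0 up, 0.002 bottomed
- round_key_r_top (a point): top of the round key (20 mm across) 56 mm to the -y side of the zero key; not to be pressed
- round_key_r (a joint): travel of that round key in m, 0 up, 0.002 bottomed
- glasses_case: the spectacle case as a body; origin in the middle of its underside, axes as case_center
- case_center (a point): centre, half-way up, of the spectacle case: dark hard rounded case 58 (x) x 155 (y) x 36 (z) mm, about 0.11 kg. At the start it lies on the pan, its length roughly along the scale's x, and overhangs the key panel. Grasp it across its 58 mm; on the desk top the centre is 18 mm high
- ink_bottle: the ink bottle as a body; origin in the middle of its underside, axes as bottle_center
- bottle_center (a point): centre (34 mm up) of the ink bottle: dark blue square body 55 x 55 mm and 42 mm high, its sides facing its x and y axes, under a round black cap 38 mm across from 48 to 68 mm height; about 0.19 kg. It stands between the card holder and the wax seal, which are on either side of it along its own x axis, so that body grasps are free only across its y axis
- card_holder: brass card stand, 46 (x) x 100 (y) x 60 mm high, origin under its middle; 62 mm from the bottle's middle along the bottle's x axis, on one side or the other; leave it
- wax_seal: brass wax seal standing upright, 28 mm across, 70 mm high, origin under its middle; on the bottle's side opposite to the card holder; leave it
- stone_finial: pale carved stone ornament on a black block, 90 x 89 mm, 178 mm high, standing behind the scale, origin under its middle; leave it
- mouse: grey computer mouse 111 (x) x 60 (y) x 36 mm, origin under its middle; leave it
- notebook: leather notebook lying flat, 155 (x) x 113 (y) x 17 mm, origin under its middle; leave it
- sticky_pad: note pad 76 x 76 x 12 mm, origin under its middle; leave it
- magnifier: hand lens lying flat, 86 (x) x 189 (y) x 17 mm, lens end at +y, origin about the middle of its underside; leave it
- letter_box: wooden letter box with its lid shut, in the middle of the desk, always there: 261 mm wide (y), from 105 mm in front (-x) of its origin (drawer knob) to 100 mm behind it, 142 mm high. Origin under its middle. An obstacle to pass in front of or over
- stamp_box: small fixed brass box beyond the ink bottle, always there, 63 (x) x 88 (y) x 35 mm, origin under its middle. An obstacle
There are look-alikes about, which are no part of the job. Leave any turquoise look-alike of the glasses_case alone.

How it is judged (in metres and radians):
On the way, in this order (a step that is already met when the one before it is completed fails the run):
1. the spectacle case lies flat on the desk top, off the scale and let go (height (world z) of case_center below 0.026 m and angle between case_center's own z axis and vertical below 0.2 rad and linear speed of glasses_case below 0.02 m/s and contact force between glasses_case and scale below 0.05 N and contact force between the fingers and glasses_case below 0.05 N), for 0.2 s.
2. the zero key is pressed down with the fingers and held while the pan is empty (value of joint zero_key above 0.0013 m and contact force between the fingers and zero_key above 2 N and contact force between scale_pan and anything else below 0.1 N), for 0.3 s.
At the end, for the whole second after the job is handed in: The bottle stands upright (0.1 rad), still and let go on the pan, its centre within 45 mm of the pan's middle along each pan axis; the zero key is up; the case lies flat (0.2 rad) and still on the desk top itself (centre below 26 mm high), let go and off the scale (all of step 1 and x of bottle_center in the frame of pan_top between -0.045 and 0.045 m and y of bottle_center in the frame of pan_top between -0.045 and 0.045 m and z of bottle_center in the frame of pan_top between 0.03 and 0.038 m and angle between bottle_center's own z axis and vertical below 0.1 rad and linear speed of ink_bottle below 0.02 m/s and contact force between ink_bottle and scale_pan above 0.5 N and contact force between the fingers and ink_bottle below 0.05 N and value of joint zero_key below 0.0006 m); the robot touches nothing.
It fails at once if the zero key is crushed (more than 25 N) (contact force between zero_key and anything else above 25 N).
It fails at once if a round key is pressed (value of joint any of round_key_l, round_key_r above 0.001 m).
It fails at once if the case or the bottle is dropped, thrown or knocked flying (faster than 0.6 m/s out of the fingers) ((contact force between the fingers and glasses_case below 0.05 N and linear speed of glasses_case above 0.6 m/s) or (contact force between the fingers and ink_bottle below 0.05 N and linear speed of ink_bottle above 0.6 m/s)).
It fails at once if another thing on the desk is moved by more than 20 mm or tipped over (distance of any of card_holder, wax_seal, stone_finial, mouse, notebook, sticky_pad, magnifier from where it was at the start of the episode above 0.02 m or angle between any of card_holder, wax_seal, stone_finial's own z axis and vertical above 0.4 rad).
It also fails if it takes over 72 s, if anything falls off the work surface, if the arm or the gripper's body presses on something with over 40 N, if the wrist force passes 120 N, or if a joint passes its speed limit or range.

### The arm

A 6-joint arm with a two-finger parallel gripper is mounted at the origin on the work surface; the furniture and walls round the work are solid. World frame = base frame: x ahead of the robot, y to its left, z up, the work surface at z = 0. Lengths are in m, angles in degrees, forces in N, time in s.
With the tool pointing down it reaches from about 0.25 to 0.725 m from the base axis. Payload 9.7 kg.
Tool frame: the origin (TCP) lies midway between the tips of the shut fingers; the grasp point (between the pads) lies 19 mm behind it; z points along the fingers, y is the line along which they close (so a half turn about z gives the same grasp; the last joint's range is limited). The gripper opens to 85 mm and grips with 20 to 120 N. Pads are 22 mm wide; open, the fingers measure 114 mm over their backs; the gripper's body (76 mm by 85 mm) begins 54 mm behind the grasp point. The pads swing forward as they close: fully open they stand 13 mm farther back than shut.
Start: joints at [69.557, 4.979, 10.078, 95.1, 0, 90], TCP at [0.192, 0.515, 0.231] pointing down, gripper open.
Joint ranges: [-179.16, 179.16], [-48.56, 103.87], [-65.8, 70.77], [-126.05, 130.52], [-82.76, 87.17], [-180, 180]. Speed limits (degrees/s): [127.2, 127.2, 147.25, 180, 180, 180].

### API

Orientations are given as [roll, pitch, yaw] about the fixed x, y, z axes, in that order (R = Rz(yaw) Ry(pitch) Rx(roll)).
In Python, from workcell import bot gives the robot as it stands.
- The arm moves only by the shell command python3 -m crank 'ROWS' [FORCE]. ROWS is JSON, a list of rows, each an object with "gripper": the finger opening in mm, from 0 to 85.4; "travel": the shift along the tool's x, y, z in mm, a list of three; "twist": the turn, a rotation vector about the tool's x, y, z in rad, a list of three. In form: [{"gripper": gripper, "travel": [tx, ty, tz], "twist": [rx, ry, rz]}, ...]. A call has 1 to 12 rows; each row shifts and turns the commanded pose from where the row before left it, along the tool's axes as they then stand; what a row does not reach is not made up. A row lasts 1/8 s, in which the tool goes at most 62.5 mm and 10.7 degrees, less where a joint would pass 70% of its speed; a pose out of reach is approached as far as the arm can. A call is refused whole if a number of a shift passes 62.5 or a number of a turn 0.188, either way. A call with a gripper value outside its range is refused whole. The fingers move at their own pace and stop on an object; FORCE is the grip in N (left out, the last holds). Time passes only in rows, so rows that do not move let the fingers close. It gives the time, the measured TCP pose, the force, the opening and the grip force at its end, in the units of the state.
- bot.get_obs(): the state, without advancing time (a new reading comes with each control period).
- bot.camera(name): name is "scene" or "top" or "wrist"; returns the picture (480x640x3 uint8, red, green, blue); there is no depth.
- bot.calibration(name): a dict with "vfov" (degrees; the focal length in pixels is half the picture's height over the tangent of half this angle, whatever the lens; pixels are square), "cx", "cy" (the principal point, pixels), "camera_from_world" (4x4, takes a point from world to camera coordinates). Camera axes: x right, y down, z forward; pixel columns grow to the right and rows downward; lengths in m; the calibration is good to about 2 mm. A picture is of the moment at which its call begins: read the wrist's pose just before it. calibration takes no time and is no camera call; for the wrist camera it gives the pose at the moment of the call.
- bot.job_done(): hands the job in; it is judged then, once.
The state is a dict: "time": time; "q": joint angles; "qd": joint speeds; "joint_efforts": joint torques, N m; "ee_pos": TCP position; "tcp_rot": TCP orientation; "wrist_force": force on the tool from outside, world axes, zero at the start; "torque": the same for the moment, N m; "opening": finger opening in m; "grasp_force": force on a finger pad.
Only numpy, scipy, OpenCV 4.12 (cv2) and the standard library are available. Lean on these libraries where they do the work, as an engineer would, in place of code of your own. Each camera call takes 0.05 s, during which the arm holds its last target. There are 200 camera calls.

## Working session

There is one attempt and no reset: what is moved stays moved. The work goes in short steps, Python scripts to look and compute and a shell command to move; the robot and the scene stay as the last step left them, time stands still between calls to the robot, and variables do not carry over. Pictures are saved under pics/ and viewed, at most 10 in all, crops included, and the job is handed in when it is done.

```bash
mkdir -p pics; ls
cat > h.py <<'E'
import numpy as np, cv2
from workcell import bot
from scipy.spatial.transform import Rotation as R
def snap(n,f):
    c=bot.calibration(n); im=bot.camera(n); cv2.imwrite('pics/'+f+'.png',im[:,:,::-1]); 
    np.savez('pics/'+f+'.npz',im=im,T=c['camera_from_world'],v=c['vfov'],cx=c['cx'],cy=c['cy']); return im
def ray(f,u,v,z):
    d=np.load('pics/'+f+'.npz'); F=240/np.tan(np.radians(d['v'])/2); T=d['T']
    r=T[:3,:3].T@np.array([(u-d['cx'])/F,(v-d['cy'])/F,1]); o=-T[:3,:3].T@T[:3,3]
    return o+r*(z-o[2])/r[2]
def proj(f,p):
    d=np.load('pics/'+f+'.npz'); F=240/np.tan(np.radians(d['v'])/2); T=d['T']
    c=T[:3,:3]@np.array(p)+T[:3,3]; return [F*c[0]/c[2]+d['cx'],F*c[1]/c[2]+d['cy']]
E
python3 - <<'E'
from h import *
for n in ['scene','top','wrist']:
    snap(n,n+'0'); d=np.load('pics/'+n+'0.npz'); T=d['T']; print(n,d['v'],(-T[:3,:3].T@T[:3,3]).round(3))
print(bot.get_obs())
E
```

```text
pics
scene 55.030249505896975 [-0.222 -0.953  1.024]
top 46.49457234936793 [0.162 0.028 1.588]
wrist 66.41787143432423 [0.113 0.545 0.374]
{'time': 0.15, 'q': array([ 6.95561566e+01,  5.00444840e+00,  1.00469615e+01,  9.50977365e+01,
       -9.27871532e-04,  8.99983532e+01]), 'qd': array([-0.04641189, -0.02551864,  0.17582206, -0.03823723, -0.01536051,
        0.03795561]), 'joint_efforts': array([-1.15950479e-03, -5.20761538e+01,  4.65042472e+01,  1.39579293e-02,
       -1.88339106e-05, -3.32361901e-05]), 'ee_pos': array([0.19206166, 0.51521791, 0.2307589 ]), 'tcp_rot': array([-1.79944777e+02,  9.26283843e-04,  1.59557804e+02]), 'wrist_force': array([-0.13645401, -0.39099662,  0.74455807]), 'torque': array([ 0.02532444, -0.0106413 , -0.07986925]), 'grasp_force': 0.0, 'opening': 0.0856015347743638}
```

View pics/top0.png

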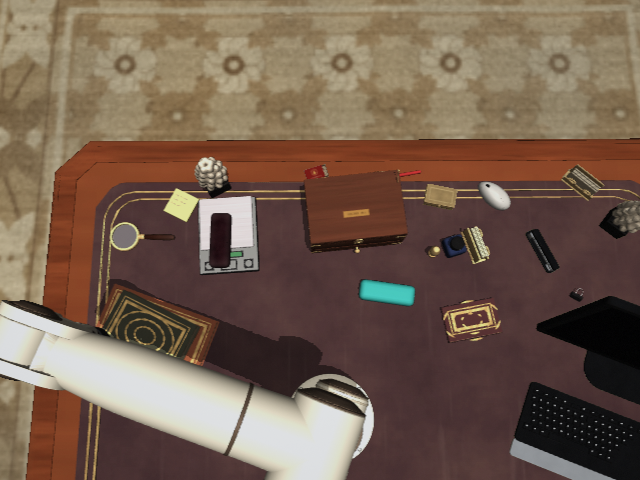

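View pics/scene0.png

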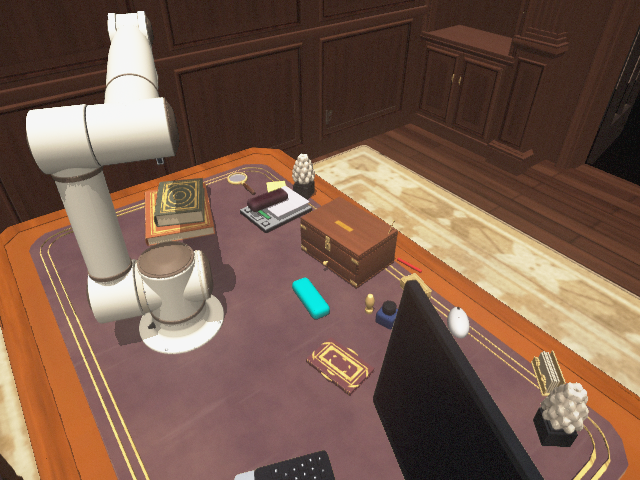

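Top view: scale around (228,235), with the dark case at (220,240). Bottle at (455,245), wax seal (434,251), card holder (478,244), turquoise decoy (387,292), and the book stack at (158,325).

Run:
```python
from h import *
im=np.load('pics/top0.npz')['im']
a=cv2.resize(im[180:300,150:270],(480,480),interpolation=cv2.INTER_CUBIC)
b=cv2.resize(im[210:290,420:500],(320,320),interpolation=cv2.INTER_CUBIC)
o=np.zeros((480,800,3),np.uint8);o[:,:480]=a;o[:320,480:]=b
cv2.imwrite('pics/c1.png',o[:,:,::-1])
hsv=cv2.cvtColor(im,cv2.COLOR_RGB2HSV)
# white/grey scale
m=np.zeros(im.shape[:2],np.uint8); s=np.s_[190:285,190:270]
g=((hsv[...,1]<45)&(hsv[...,2]>90)).astype(np.uint8); m[s]=g[s]
c=max(cv2.findContours(m,0,1)[0],key=cv2.contourArea); r=cv2.minAreaRect(c); print('grey',r)
q=cv2.boxPoints(r)
for p in q: print(p, ray('top0',*p,0.022)[:2].round(3))
# bottle blue
m[:]=0; s=np.s_[225:265,435:475]; g=((hsv[...,0]>100)&(hsv[...,0]<130)&(hsv[...,1]>90)).astype(np.uint8); m[s]=g[s]
c=max(cv2.findContours(m,0,1)[0],key=cv2.contourArea); print('blue',cv2.minAreaRect(c),cv2.contourArea(c),cv2.boundingRect(c))
print(ray('top0',455,244,.042))
```

```text
grey ((227.07363891601562, 234.26776123046875), (75.30964660644531, 58.49091720581055), 87.61405944824219)
[196.28595 197.86308] [0.618 0.386]
[254.72615 195.42809] [0.625 0.216]
[257.86133 270.67242] [0.403 0.202]
[199.42113 273.10742] [0.397 0.368]
blue ((453.5500793457031, 245.6500244140625), (19.28989028930664, 20.238576889038086), 71.56504821777344) 185.5 (442, 235, 24, 23)
[ 0.4744964 -0.3546826  0.042    ]
```

View pics/c1.png

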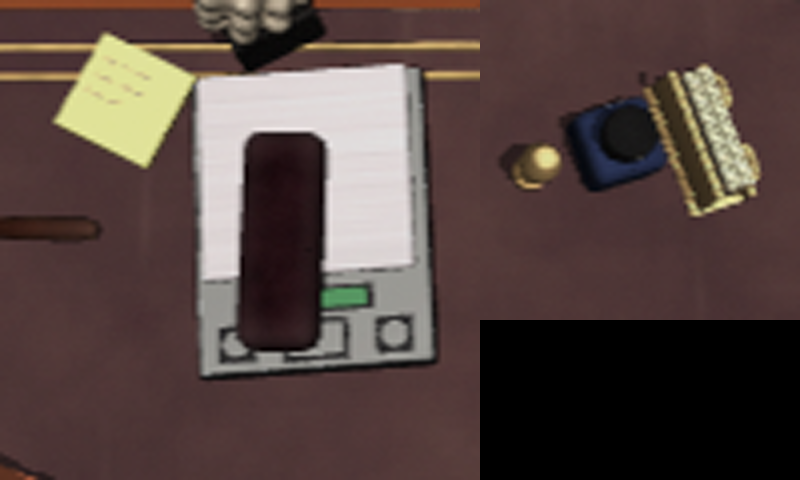

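```bash
cat >> h.py <<'E'
def rel(p,yaw=None):
    o=bot.get_obs(); r=R.from_euler('xyz',o['tcp_rot'],degrees=True)
    r2=r if yaw is None else R.from_euler('xyz',[180,0,yaw],degrees=True)
    print('t',round(o['time'],2),'tcp',o['ee_pos'].round(4),o['tcp_rot'].round(2),'twist',(r.inv()*r2).as_rotvec().round(4),'travel after twist',(r2.inv().apply(np.array(p)-o['ee_pos'])*1000).round(1))
E
python3 - <<'E'
from h import *
f=lambda x,y,z:ray('top0',150+x/4,180+y/4,z).round(3)
a=[f(285,135,.072),f(281,347,.072)]; c=(a[0]+a[1])/2; print('case',a,c, np.linalg.norm(a[0]-a[1]))
print('w',f(243,240,.063),f(323,240,.063))
print('box',ray('top0',312,250,0),ray('top0',305,178,.142),ray('top0',358,250,.05)); print('books',ray('top0',218,325,.05))
for p in [(202,376),(435,360)]: print(f(*p,.01))
rel([c[0],c[1],.25],182)
E
```

```text
case [array([0.557, 0.302, 0.072]), array([0.407, 0.3  , 0.072])] [0.482 0.301 0.072] 0.15001333274079348
w [0.484 0.331 0.063] [0.484 0.275 0.063]
box [0.46674742 0.04920384 0.        ] [0.63799509 0.06611647 0.142     ] [ 0.45670147 -0.08033635  0.05      ]
books [0.24963047 0.30531604 0.05      ]
[0.396 0.367 0.01 ]
[0.407 0.201 0.01 ]
t 0.15 tcp [0.1921 0.5152 0.2308] [-179.94    0.    159.56] twist [-1.000e-03 -2.000e-04 -3.917e-01] travel after twist [-282.3 -224.2  -19.2]
```

```bash
python3 -m crank '[{"gripper":85,"travel":[0,0,0],"twist":[0,0,-0.13]},{"gripper":85,"travel":[0,0,0],"twist":[0,0,-0.13]},{"gripper":85,"travel":[0,0,0],"twist":[0,0,-0.13]},{"gripper":85,"travel":[-35,-28,-2],"twist":[0,0,0]},{"gripper":85,"travel":[-35,-28,-2],"twist":[0,0,0]},{"gripper":85,"travel":[-35,-28,-2],"twist":[0,0,0]},{"gripper":85,"travel":[-35,-28,-2],"twist":[0,0,0]},{"gripper":85,"travel":[-35,-28,-2],"twist":[0,0,0]},{"gripper":85,"travel":[-35,-28,-2],"twist":[0,0,0]},{"gripper":85,"travel":[-35,-28,-2],"twist":[0,0,0]},{"gripper":85,"travel":[-35,-28,-2],"twist":[0,0,0]},{"gripper":85,"travel":[0,0,0],"twist":[0,0,0]}]' 40
python3 - <<'E'
from h import *
snap('wrist','w1'); snap('top','top1'); rel([.484,.302,.052],181)
print(proj('w1',[.484,.302,.081]))
E
```

```text
time: 1.65
ee_pos: [0.4812, 0.2989, 0.2466]
tcp_rot: [-180.0, -0.0, -178.3]
wrist_force: [-0.2, 0.2, -0.3]
opening: 0.0853
grasp_force: 0.0
t 1.75 tcp [0.4794 0.3006 0.2469] [-1.7999e+02 -5.0000e-02 -1.7816e+02] twist [-0.0003 -0.0009  0.0147] travel after twist [ -4.7   1.4 194.9]
[np.float64(326.4122341814266), np.float64(215.5506286606205)]
```

View pics/w1.png

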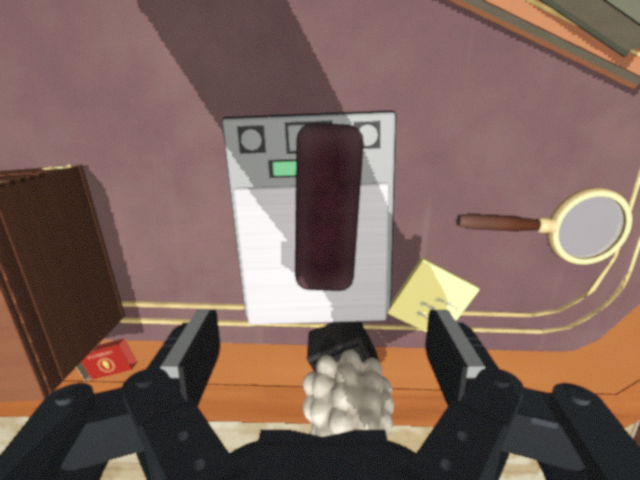

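The wrist view shows the case spanning (299–362, 124) to (295–353, 290), the round keys at (251,139) and (369,134), and the panel's near corners at (224,118) and (395,112).

Run:
```python
from h import *
f=lambda u,v,z:ray('w1',u,v,z).round(4)
print('case near/far',f(331,124,.068),f(324,290,.068),'l/r',f(297,207,.065),f(358,207,.065))
im=np.load('pics/w1.npz')['im']; h=cv2.cvtColor(im,cv2.COLOR_RGB2HSV)
m=(h[...,2]<75).astype(np.uint8); m[:,:280]=0; m[:,375:]=0; m[:115]=0; m[300:]=0
m=cv2.morphologyEx(m,cv2.MORPH_OPEN,np.ones((25,25)))
c=max(cv2.findContours(m,0,1)[0],key=cv2.contourArea); r=cv2.minAreaRect(c); print(r)
q=cv2.boxPoints(r); P=[f(*p,.066)[:2] for p in q]; print(P,np.mean(P,0))
kl,kr=f(369,134,.025),f(251,139,.025); d=kl-kr; print('keys',kl,kr,(kl+kr)/2,np.linalg.norm(d),'yaw',np.degrees(np.arctan2(-d[0],d[1])))
cl,cr=f(395,112,.022),f(224,118,.022); d=cl-cr; print('corners',cl,cr,np.linalg.norm(d),'yaw',np.degrees(np.arctan2(-d[0],d[1])))
print('pan far',f(391,320,.045),f(247,325,.045))
```

```text
case near/far [0.4079 0.3035 0.068 ] [0.5632 0.3023 0.068 ] l/r [0.4812 0.2752 0.065 ] [0.4796 0.3308 0.065 ]
((327.92034912109375, 206.455810546875), (63.42726516723633, 163.39495849609375), 0.7073193788528442)
[array([0.5626, 0.274 ]), array([0.4091, 0.275 ]), array([0.4082, 0.3286]), array([0.5616, 0.3363])] [0.485375 0.303475]
keys [0.4175 0.3413 0.025 ] [0.4254 0.2279 0.025 ] [0.42145 0.2846  0.025  ] 0.11367484330316889 yaw 3.9850664710175754
corners [0.3968 0.3649 0.022 ] [0.4069 0.2022 0.022 ] 0.16301318965040837 yaw 3.5522172228364117
pan far [0.609  0.3762 0.045 ] [0.6199 0.2205 0.045 ]
```

```bash
python3 -m crank '[{"gripper":85,"travel":[-5,-2,0],"twist":[0,0,0.02]},{"gripper":85,"travel":[0,0,38],"twist":[0,0,0]},{"gripper":85,"travel":[0,0,38],"twist":[0,0,0]},{"gripper":85,"travel":[0,0,38],"twist":[0,0,0]},{"gripper":85,"travel":[0,0,38],"twist":[0,0,0]},{"gripper":85,"travel":[0,0,30],"twist":[0,0,0]},{"gripper":85,"travel":[0,0,15],"twist":[0,0,0]},{"gripper":85,"travel":[0,0,7],"twist":[0,0,0]},{"gripper":85,"travel":[0,0,0],"twist":[0,0,0]}]' 40
python3 -c "
from h import *
rel([.485,.303,.043],180.5)"
```

```text
time: 2.88
ee_pos: [0.4846, 0.2993, 0.0439]
tcp_rot: [180.0, 0.0, -179.2]
wrist_force: [0.7, -0.0, 0.6]
opening: 0.0851
grasp_force: 0.0
t 2.88 tcp [0.4846 0.2993 0.0439] [ 1.7998e+02  3.0000e-02 -1.7923e+02] twist [0.0004 0.0005 0.0046] travel after twist [-0.4  3.7  0.9]
```

```bash
python3 -m crank '[{"gripper":85,"travel":[0,4,1],"twist":[0,0,0]},{"gripper":50,"travel":[0,0,0],"twist":[0,0,0]},{"gripper":50,"travel":[0,0,0],"twist":[0,0,0]},{"gripper":50,"travel":[0,0,0],"twist":[0,0,0]},{"gripper":50,"travel":[0,0,0],"twist":[0,0,0]},{"gripper":50,"travel":[0,0,0],"twist":[0,0,0]},{"gripper":50,"travel":[0,0,0],"twist":[0,0,0]}]' 40
```

```text
time: 3.75
ee_pos: [0.4847, 0.3032, 0.0431]
tcp_rot: [179.9, 0.1, -179.2]
wrist_force: [-1.1, -0.2, 6.4]
opening: 0.0567
grasp_force: 43.2
```

```bash
python3 -m crank '[{"gripper":50,"travel":[0,0,-12],"twist":[0,0,0]},{"gripper":50,"travel":[0,0,-25],"twist":[0,0,0]},{"gripper":50,"travel":[0,0,-25],"twist":[0,0,0]},{"gripper":50,"travel":[0,0,-20],"twist":[0,0,0]},{"gripper":50,"travel":[20,-22,0],"twist":[0,0,0]},{"gripper":50,"travel":[30,-33,0],"twist":[0,0,0]},{"gripper":50,"travel":[30,-34,0],"twist":[0,0,0]},{"gripper":50,"travel":[30,-34,0],"twist":[0,0,0]},{"gripper":50,"travel":[30,-33,0],"twist":[0,0,0]},{"gripper":50,"travel":[20,-22,0],"twist":[0,0,0]},{"gripper":50,"travel":[0,0,0],"twist":[0,0,0]},{"gripper":50,"travel":[0,0,0],"twist":[0,0,0]}]'
python3 - <<'E'
from h import *
snap('scene','s2'); snap('top','top2'); rel([.325,.125,.004],180.8)
im=np.load('pics/s2.npz')['im']; cv2.imwrite('pics/s2c.png',cv2.resize(im[150:350,150:400,::-1],(750,600)))
E
```

```text
time: 5.25
ee_pos: [0.3272, 0.1231, 0.1248]
tcp_rot: [180.0, 0.1, -179.3]
wrist_force: [0.1, -0.1, -2.1]
opening: 0.0566
grasp_force: 42.9
t 5.35 tcp [0.3272 0.1233 0.1244] [ 180.     -0.   -179.22] twist [ 0.     -0.0001 -0.0004] travel after twist [  2.2   1.8 120.4]
```

View pics/s2c.png

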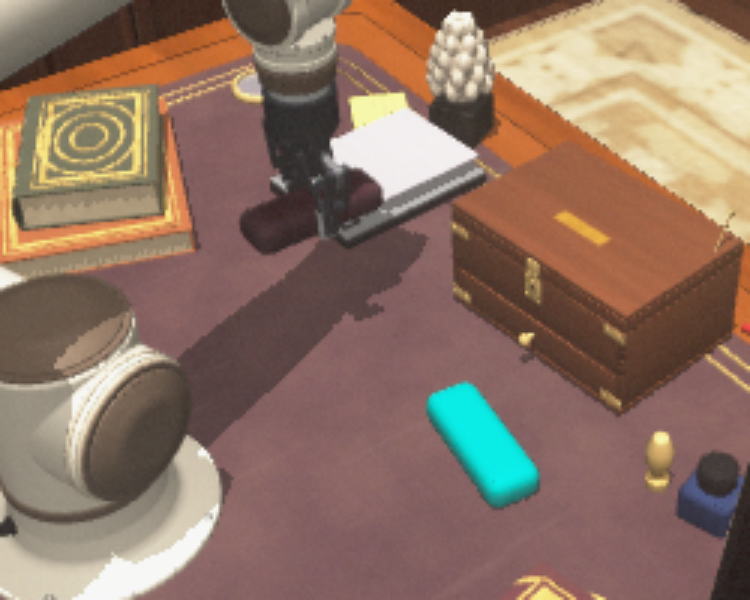

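The case is held level over clear desk, so I'll lower it.

```bash
python3 -m crank '[{"gripper":50,"travel":[0,0,20],"twist":[0,0,0]},{"gripper":50,"travel":[0,0,30],"twist":[0,0,0]},{"gripper":50,"travel":[0,0,30],"twist":[0,0,0]},{"gripper":50,"travel":[0,0,20],"twist":[0,0,0]},{"gripper":50,"travel":[0,0,12],"twist":[0,0,0]},{"gripper":50,"travel":[0,0,8],"twist":[0,0,0]},{"gripper":50,"travel":[0,0,3],"twist":[0,0,0]},{"gripper":50,"travel":[0,0,2],"twist":[0,0,0]},{"gripper":50,"travel":[0,0,0],"twist":[0,0,0]},{"gripper":50,"travel":[0,0,0],"twist":[0,0,0]}]'
```

```text
time: 6.6
ee_pos: [0.327, 0.1229, -0.0004]
tcp_rot: [180.0, 0.0, -179.2]
wrist_force: [-0.3, 0.1, -2.7]
opening: 0.0565
grasp_force: 42.9
```

```bash
python3 -m crank '[{"gripper":50,"travel":[0,0,1],"twist":[0,0,0]},{"gripper":50,"travel":[0,0,1],"twist":[0,0,0]},{"gripper":50,"travel":[0,0,0],"twist":[0,0,0]}]'
```

```text
time: 6.98
ee_pos: [0.3269, 0.1229, -0.002]
tcp_rot: [180.0, 0.0, -179.2]
wrist_force: [-3.5, -1.6, 8.0]
opening: 0.0566
grasp_force: 43.8
```

Contact with the desk is felt. Open slowly and back off upward.

```bash
python3 -m crank '[{"gripper":62,"travel":[0,0,0],"twist":[0,0,0]},{"gripper":70,"travel":[0,0,-1],"twist":[0,0,0]},{"gripper":85,"travel":[0,0,-1],"twist":[0,0,0]},{"gripper":85,"travel":[0,0,0],"twist":[0,0,0]},{"gripper":85,"travel":[0,0,0],"twist":[0,0,0]},{"gripper":85,"travel":[0,0,0],"twist":[0,0,0]},{"gripper":85,"travel":[0,0,-30],"twist":[0,0,0]},{"gripper":85,"travel":[0,0,-50],"twist":[0,0,0]},{"gripper":85,"travel":[0,0,-50],"twist":[0,0,0]},{"gripper":0,"travel":[0,0,0],"twist":[0,0,0]}]'
python3 - <<'E'
from h import *
snap('wrist','w2'); snap('top','top2b')
rel([.421,.285,.12],183.9)
im=np.load('pics/w2.npz')['im'];h=cv2.cvtColor(im,cv2.COLOR_RGB2HSV); m=(h[...,2]<70).astype(np.uint8);m[:,:200]=0;m[:,450:]=0;m[330:]=0
m=cv2.morphologyEx(m,cv2.MORPH_OPEN,np.ones((25,25)))
for c in cv2.findContours(m,0,1)[0]: print(cv2.minAreaRect(c), ray('w2',*cv2.minAreaRect(c)[0],.02))
print('expect',proj('w2',[.327,.123,.036]))
E
```

```text
time: 8.22
ee_pos: [0.3284, 0.1235, 0.1328]
tcp_rot: [179.9, 0.3, -179.2]
wrist_force: [0.5, -0.5, -0.3]
opening: 0.0693
grasp_force: 0.0
t 8.32 tcp [0.3269 0.1229 0.1293] [ 1.7999e+02  3.0000e-02 -1.7924e+02] twist [ 0.0002  0.0006 -0.0548] travel after twist [-104.9  155.3    9.3]
expect [np.float64(322.0808978005134), np.float64(235.7907463933347)]
```

View pics/w2.png

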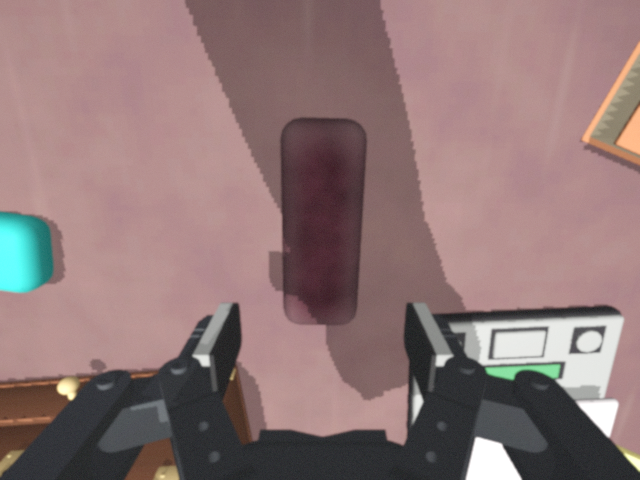

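Case lies flat on the desk at (322,222), released. The oblong key is visible at (519,345).

```bash
python3 -m crank '[{"gripper":0,"travel":[0,0,0],"twist":[0,0,-0.055]},{"gripper":0,"travel":[-21,31,0],"twist":[0,0,0]},{"gripper":0,"travel":[-21,31,0],"twist":[0,0,0]},{"gripper":0,"travel":[-21,31,0],"twist":[0,0,0]},{"gripper":0,"travel":[-21,31,0],"twist":[0,0,0]},{"gripper":0,"travel":[-21,31,0],"twist":[0,0,0]},{"gripper":0,"travel":[0,0,30],"twist":[0,0,0]},{"gripper":0,"travel":[0,0,30],"twist":[0,0,0]},{"gripper":0,"travel":[0,0,10],"twist":[0,0,0]},{"gripper":0,"travel":[0,0,0],"twist":[0,0,0]},{"gripper":0,"travel":[0,0,0],"twist":[0,0,0]}]'
python3 - <<'E'
from h import *
print(ray('w2',519,345,.025),ray('w2',589,341,.025))
im=snap('wrist','w3'); rel([.421,.285,.032],183.9); print(proj('w3',[.421,.285,.025]),bot.get_obs()['opening'])
E
```

```text
time: 9.7
ee_pos: [0.4214, 0.2848, 0.0603]
tcp_rot: [180.0, 0.1, -176.1]
wrist_force: [0.2, -0.6, 0.6]
opening: 0.0002
grasp_force: 0.0
[0.42261261 0.28356472 0.025     ] [0.41817019 0.33932188 0.025     ]
t 9.75 tcp [0.4215 0.2849 0.0605] [ 1.7995e+02  9.0000e-02 -1.7610e+02] twist [0.0009 0.0015 0.    ] travel after twist [ 0.5  0.1 28.5]
[np.float64(323.4457550495291), np.float64(275.9100962539144)] 0.00013918631357976206
```

View pics/w3.png

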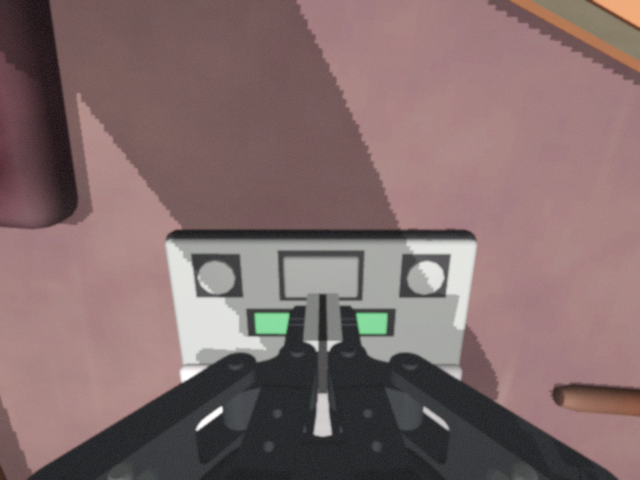

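The key is centred at (321,276), matching the predicted pixel, with the shut fingertips above it. Descend to just above it.

```bash
python3 -m crank '[{"gripper":0,"travel":[0,0,20],"twist":[0,0,0]},{"gripper":0,"travel":[0,0,10],"twist":[0,0,0]},{"gripper":0,"travel":[0,0,3],"twist":[0,0,0]},{"gripper":0,"travel":[0,0,0],"twist":[0,0,0]},{"gripper":0,"travel":[0,0,0],"twist":[0,0,0]}]'; python3 -m crank '[{"gripper":0,"travel":[0,0,2],"twist":[0,0,0]},{"gripper":0,"travel":[0,0,1],"twist":[0,0,0]},{"gripper":0,"travel":[0,0,0],"twist":[0,0,0]}]'
```

```text
time: 10.38
ee_pos: [0.4212, 0.2848, 0.0269]
tcp_rot: [180.0, 0.0, -176.1]
wrist_force: [0.5, -0.5, -0.8]
opening: -0.0003
grasp_force: 0.0
time: 10.75
ee_pos: [0.4212, 0.2848, 0.0237]
tcp_rot: [180.0, 0.0, -176.1]
wrist_force: [0.8, -0.2, 3.1]
opening: 0.0001
grasp_force: 1.9
```

```bash
python3 -m crank '[{"gripper":0,"travel":[0,0,0.8],"twist":[0,0,0]},{"gripper":0,"travel":[0,0,0],"twist":[0,0,0]},{"gripper":0,"travel":[0,0,0],"twist":[0,0,0]}]'
```

```text
time: 11.12
ee_pos: [0.4213, 0.2849, 0.0231]
tcp_rot: [180.0, 0.1, -176.1]
wrist_force: [0.7, 0.3, 6.0]
opening: 0.0005
grasp_force: 3.3
```

```bash
python3 -m crank '[{"gripper":0,"travel":[0,0,0],"twist":[0,0,0]},{"gripper":0,"travel":[0,0,0],"twist":[0,0,0]},{"gripper":0,"travel":[0,0,0],"twist":[0,0,0]},{"gripper":0,"travel":[0,0,0],"twist":[0,0,0]},{"gripper":0,"travel":[0,0,-5],"twist":[0,0,0]},{"gripper":0,"travel":[0,0,-30],"twist":[0,0,0]},{"gripper":0,"travel":[0,0,-60],"twist":[0,0,0]},{"gripper":0,"travel":[0,0,-60],"twist":[0,0,0]},{"gripper":0,"travel":[0,0,-50],"twist":[0,0,0]},{"gripper":85,"travel":[0,0,0],"twist":[0,0,0]}]'
python3 - <<'E'
from h import *
o=bot.get_obs(); print(o['q'].round(1))
im=np.load('pics/top1.npz')['im'][210:290,420:500]
print('seal',ray('top1',434,251,.05),'card',ray('top1',477,244,.05),'bottle',ray('top1',453.5,245.6,.035),'cap',ray('top1',577/4*0+420+(627-480)/4,210+133/4,.068))
b=[ray('top1',420+(x-480)/4,210+y/4,z).round(3) for x,y,z in [(566,120,.042),(595,190,.03),(664,170,.03),(597,188,0.0)]]; print(b)
rel([.42,-.35,.25],-80)
E
```

```text
time: 12.38
ee_pos: [0.4219, 0.2853, 0.2315]
tcp_rot: [179.8, 0.3, -176.1]
wrist_force: [0.2, 0.9, -0.2]
opening: 0.0173
grasp_force: 0.0
[34.1 -0.9  4.  94.6 -0.  30.2]
seal [ 0.4531016  -0.29293962  0.05      ] card [ 0.4726595  -0.41434755  0.05      ] bottle [ 0.47130413 -0.35193241  0.035     ] cap [ 0.47134799 -0.35320028  0.068     ]
[array([ 0.486, -0.317,  0.042]), array([ 0.438, -0.338,  0.03 ]), array([ 0.452, -0.387,  0.03 ]), array([ 0.445, -0.347,  0.   ])]
t 12.38 tcp [0.4219 0.2853 0.2315] [ 179.84    0.28 -176.09] twist [-0.002   0.006  -1.6771] travel after twist [625.3 112.2 -18.5]
```

```bash
python3 -m crank '[{"gripper":85,"travel":[0,0,0],"twist":[0,0,0.17]},{"gripper":85,"travel":[0,0,0],"twist":[0,0,0.17]},{"gripper":85,"travel":[0,0,0],"twist":[0,0,0.17]},{"gripper":85,"travel":[0,0,0],"twist":[0,0,0.17]},{"gripper":85,"travel":[0,0,0],"twist":[0,0,0.17]},{"gripper":85,"travel":[0,0,0],"twist":[0,0,0.17]},{"gripper":85,"travel":[0,0,0],"twist":[0,0,0.17]},{"gripper":85,"travel":[0,0,0],"twist":[0,0,0.17]},{"gripper":85,"travel":[0,0,0],"twist":[0,0,0]}]'
python3 -m crank '[{"gripper":85,"travel":[-30,-6,0],"twist":[0,0,0]},{"gripper":85,"travel":[-54,-11,0],"twist":[0,0,0]},{"gripper":85,"travel":[-54,-11,0],"twist":[0,0,0]},{"gripper":85,"travel":[-54,-11,0],"twist":[0,0,0]},{"gripper":85,"travel":[-54,-11,0],"twist":[0,0,0]},{"gripper":85,"travel":[-54,-11,0],"twist":[0,0,0]},{"gripper":85,"travel":[-54,-11,0],"twist":[0,0,0]},{"gripper":85,"travel":[-54,-11,0],"twist":[0,0,0]},{"gripper":85,"travel":[-54,-11,0],"twist":[0,0,0]},{"gripper":85,"travel":[-54,-11,0],"twist":[0,0,0]},{"gripper":85,"travel":[-54,-11,0],"twist":[0,0,0]},{"gripper":85,"travel":[-45,-10,0],"twist":[0,0,0]}]'
python3 - <<'E'
from h import *
rel([.471,-.352,.2],106)
E
```

```text
time: 13.5
ee_pos: [0.4206, 0.2844, 0.2264]
tcp_rot: [-179.9, 0.0, 106.1]
wrist_force: [-0.1, 0.8, -0.5]
opening: 0.0849
grasp_force: 0.0
time: 15.0
ee_pos: [0.4687, -0.3432, 0.2265]
tcp_rot: [-180.0, -0.1, 106.2]
wrist_force: [0.8, -0.4, -0.2]
opening: 0.0854
grasp_force: 0.0
t 15.0 tcp [ 0.4687 -0.3432  0.2265] [-1.7996e+02 -6.0000e-02  1.0621e+02] twist [-0.0007 -0.001   0.0037] travel after twist [-9.  -0.2 26.5]
```

```bash
python3 -m crank '[{"gripper":85,"travel":[0,0,0],"twist":[0,0,0]},{"gripper":85,"travel":[0,0,0],"twist":[0,0,0]}]'
python3 - <<'E'
from h import *
snap('wrist','w4'); rel([.471,-.352,.2],106); print(proj('w4',[.471,-.352,.068]))
im=np.load('pics/w4.npz')['im'];h=cv2.cvtColor(im,cv2.COLOR_RGB2HSV); m=((h[...,0]>100)&(h[...,0]<130)&(h[...,1]>90)).astype(np.uint8)
c=max(cv2.findContours(m,0,1)[0],key=cv2.contourArea); r=cv2.minAreaRect(c); print(r,cv2.contourArea(c))
E
```

```text
time: 15.25
ee_pos: [0.4689, -0.3409, 0.2268]
tcp_rot: [-180.0, -0.1, 106.1]
wrist_force: [-0.7, 0.7, 0.9]
opening: 0.0849
grasp_force: 0.0
t 15.3 tcp [ 0.4691 -0.3405  0.2273] [-1.7998e+02 -4.0000e-02  1.0612e+02] twist [-0.0003 -0.0007  0.0021] travel after twist [-11.6  -1.3  27.3]
[np.float64(321.3066298668979), np.float64(226.7074485230164)]
((322.5, 219.5), (57.0, 55.0), 90.0) 1510.0
```

View pics/w4.png

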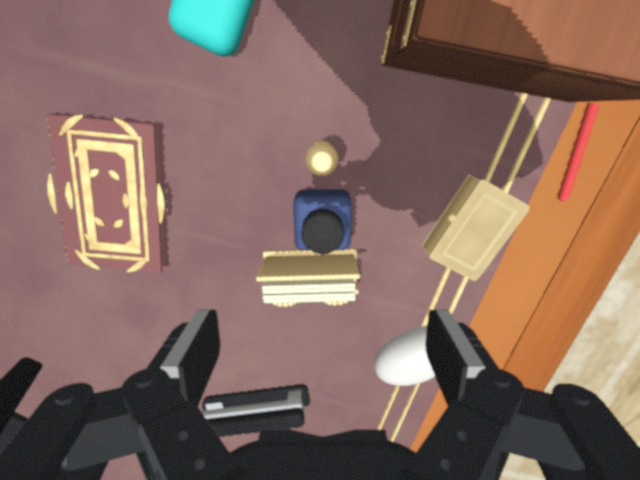

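Run:
```python
from h import *
c=ray('w4',323,231,.068); e=[ray('w4',u,v,.042) for u,v in [(294,225),(352,225),(323,191)]]
print('cap',c); print(e,np.linalg.norm(e[0]-e[1])); print('mid y',(e[0]+e[1])/2)
ux=np.array([np.cos(np.radians(106)),np.sin(np.radians(106)),0]); print('center from near edge',e[2]-ux*.0275,'seal',ray('w4',322,160,.07))
rel([c[0],c[1],.010],106.1)
```

```text
cap [ 0.47348608 -0.35534301  0.068     ]
[array([ 0.44814945, -0.3653688 ,  0.042     ]), array([ 0.50033265, -0.35034019,  0.042     ]), array([ 0.46529275, -0.32682877,  0.042     ])] 0.05430418977692895
mid y [ 0.47424105 -0.35785449  0.042     ]
center from near edge [ 0.47287278 -0.35326347  0.042     ] seal [ 0.45580426 -0.29696819  0.07      ]
t 15.3 tcp [ 0.4691 -0.3405  0.2273] [-1.7998e+02 -4.0000e-02  1.0612e+02] twist [-0.0003 -0.0007  0.0003] travel after twist [-1.550e+01  1.000e-01  2.173e+02]
```

```bash
python3 -m crank '[{"gripper":85,"travel":[-14.5,0,0],"twist":[0,0,0]},{"gripper":85,"travel":[0,0,35],"twist":[0,0,0]},{"gripper":85,"travel":[0,0,35],"twist":[0,0,0]},{"gripper":85,"travel":[0,0,35],"twist":[0,0,0]},{"gripper":85,"travel":[0,0,35],"twist":[0,0,0]},{"gripper":85,"travel":[0,0,0],"twist":[0,0,0]}]' 40
python3 -c "
from h import *
rel([.473,-.354,.010],106.1)"
```

```text
time: 16.05
ee_pos: [0.4722, -0.3542, 0.0852]
tcp_rot: [-179.8, -0.2, 106.1]
wrist_force: [0.3, -0.3, 1.2]
opening: 0.0851
grasp_force: 0.0
t 16.05 tcp [ 0.4722 -0.3542  0.0852] [-179.85   -0.2   106.06] twist [-0.0027 -0.0035 -0.0008] travel after twist [-0.1  0.8 75.2]
```

```bash
python3 -m crank '[{"gripper":85,"travel":[0,0,25],"twist":[0,0,0]},{"gripper":85,"travel":[0,0,25],"twist":[0,0,0]},{"gripper":85,"travel":[0,0,15],"twist":[0,0,0]},{"gripper":85,"travel":[0,0,10],"twist":[0,0,0]},{"gripper":85,"travel":[0,0,0],"twist":[0,0,0]},{"gripper":48,"travel":[0,0,0],"twist":[0,0,0]},{"gripper":48,"travel":[0,0,0],"twist":[0,0,0]},{"gripper":48,"travel":[0,0,0],"twist":[0,0,0]},{"gripper":48,"travel":[0,0,0],"twist":[0,0,0]},{"gripper":48,"travel":[0,0,0],"twist":[0,0,0]},{"gripper":48,"travel":[0,0,0],"twist":[0,0,0]}]' 40
```

```text
time: 17.42
ee_pos: [0.4736, -0.3556, 0.0136]
tcp_rot: [179.9, 0.1, 106.0]
wrist_force: [-0.3, 0.5, 6.0]
opening: 0.0527
grasp_force: 42.7
```

```bash
python3 -m crank '[{"gripper":48,"travel":[0,0,-12],"twist":[0,0,0]},{"gripper":48,"travel":[0,0,-25],"twist":[0,0,0]},{"gripper":48,"travel":[0,0,-40],"twist":[0,0,0]},{"gripper":48,"travel":[0,0,-50],"twist":[0,0,0]},{"gripper":48,"travel":[0,0,-50],"twist":[0,0,0]},{"gripper":48,"travel":[0,0,-30],"twist":[0,0,0]},{"gripper":48,"travel":[0,0,-15],"twist":[0,0,0]},{"gripper":48,"travel":[0,0,0],"twist":[0,0,0]}]' 40
python3 -m crank '[{"gripper":48,"travel":[0,0,0],"twist":[0,0,-0.1]},{"gripper":48,"travel":[0,0,0],"twist":[0,0,-0.15]},{"gripper":48,"travel":[0,0,0],"twist":[0,0,-0.15]},{"gripper":48,"travel":[0,0,0],"twist":[0,0,-0.15]},{"gripper":48,"travel":[0,0,0],"twist":[0,0,-0.15]},{"gripper":48,"travel":[0,0,0],"twist":[0,0,-0.15]},{"gripper":48,"travel":[0,0,0],"twist":[0,0,-0.15]},{"gripper":48,"travel":[0,0,0],"twist":[0,0,-0.15]},{"gripper":48,"travel":[0,0,0],"twist":[0,0,-0.15]},{"gripper":48,"travel":[0,0,0],"twist":[0,0,-0.06]},{"gripper":48,"travel":[0,0,0],"twist":[0,0,0]}]'
python3 -c "
from h import *
rel([.527,.292,.23],183.9)"
```

```text
time: 18.42
ee_pos: [0.4733, -0.3554, 0.2349]
tcp_rot: [180.0, 0.0, 106.0]
wrist_force: [-0.1, 0.7, -1.0]
opening: 0.0528
grasp_force: 42.8
time: 19.8
ee_pos: [0.4728, -0.3549, 0.2327]
tcp_rot: [179.9, -0.1, -176.1]
wrist_force: [0.4, -0.4, -2.4]
opening: 0.0528
grasp_force: 42.8
t 19.8 tcp [ 0.4728 -0.3549  0.2327] [ 1.7990e+02 -1.2000e-01 -1.7612e+02] twist [ 0.0017 -0.0021 -0.0004] travel after twist [-98.1 641.7   2.7]
```

```bash
python3 -m crank '[{"gripper":48,"travel":[-4,25,0],"twist":[0,0,0]},{"gripper":48,"travel":[-7.6,50,0],"twist":[0,0,0]},{"gripper":48,"travel":[-7.6,50,0],"twist":[0,0,0]},{"gripper":48,"travel":[-7.6,50,0],"twist":[0,0,0]},{"gripper":48,"travel":[-7.6,50,0],"twist":[0,0,0]},{"gripper":48,"travel":[-7.6,50,0],"twist":[0,0,0]},{"gripper":48,"travel":[-7.6,50,0],"twist":[0,0,0]},{"gripper":48,"travel":[-7.6,50,0],"twist":[0,0,0]},{"gripper":48,"travel":[-7.6,50,0],"twist":[0,0,0]},{"gripper":48,"travel":[-7.6,50,0],"twist":[0,0,0]},{"gripper":48,"travel":[-7.6,50,0],"twist":[0,0,0]},{"gripper":48,"travel":[-7.6,50,0],"twist":[0,0,0]}]'
python3 -m crank '[{"gripper":48,"travel":[-7,45,0],"twist":[0,0,0]},{"gripper":48,"travel":[-3,22,0],"twist":[0,0,0]},{"gripper":48,"travel":[0,0,0],"twist":[0,0,0]},{"gripper":48,"travel":[0,0,0],"twist":[0,0,0]}]'
python3 - <<'E'
from h import *
snap('scene','s5'); rel([.527,.292,.0586],183.9)
im=np.load('pics/s5.npz')['im']; cv2.imwrite('pics/s5c.png',cv2.resize(im[100:300,170:420,::-1],(750,600)))
E
```

```text
time: 21.3
ee_pos: [0.5203, 0.2267, 0.2341]
tcp_rot: [180.0, -0.0, -176.1]
wrist_force: [1.0, 0.0, -1.6]
opening: 0.0527
grasp_force: 42.8
time: 21.8
ee_pos: [0.5265, 0.2912, 0.2345]
tcp_rot: [-180.0, -0.0, -176.1]
wrist_force: [-0.1, -0.5, -1.6]
opening: 0.0526
grasp_force: 42.8
t 21.85 tcp [0.5267 0.291  0.2347] [-179.99    0.   -176.16] twist [-0.0002  0.0001 -0.001 ] travel after twist [ -0.4   1.  176.1]
```

View pics/s5c.png

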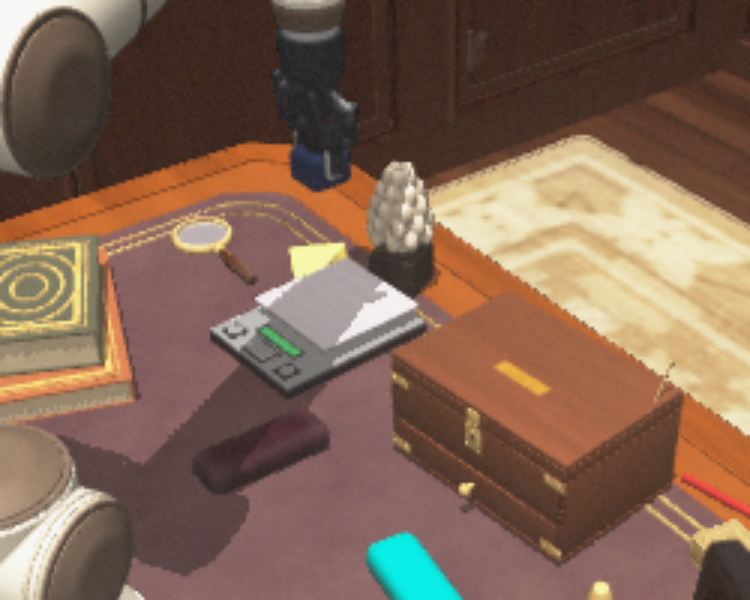

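Bottle is held upright over the empty pan, and the case is on the desk. Lower it.

```bash
python3 -m crank '[{"gripper":48,"travel":[0,0,25],"twist":[0,0,0]},{"gripper":48,"travel":[0,0,40],"twist":[0,0,0]},{"gripper":48,"travel":[0,0,40],"twist":[0,0,0]},{"gripper":48,"travel":[0,0,30],"twist":[0,0,0]},{"gripper":48,"travel":[0,0,20],"twist":[0,0,0]},{"gripper":48,"travel":[0,0,10],"twist":[0,0,0]},{"gripper":48,"travel":[0,0,6],"twist":[0,0,0]},{"gripper":48,"travel":[0,0,2],"twist":[0,0,0]},{"gripper":48,"travel":[0,0,0],"twist":[0,0,0]},{"gripper":48,"travel":[0,0,0],"twist":[0,0,0]}]'
```

```text
time: 23.1
ee_pos: [0.5271, 0.2921, 0.0621]
tcp_rot: [180.0, 0.0, -176.1]
wrist_force: [-0.2, 0.8, -1.9]
opening: 0.0525
grasp_force: 42.8
```

```bash
python3 -m crank '[{"gripper":48,"travel":[0,0,1.5],"twist":[0,0,0]},{"gripper":48,"travel":[0,0,1],"twist":[0,0,0]},{"gripper":48,"travel":[0,0,0],"twist":[0,0,0]}]'; python3 -m crank '[{"gripper":48,"travel":[0,0,1],"twist":[0,0,0]},{"gripper":48,"travel":[0,0,0],"twist":[0,0,0]},{"gripper":48,"travel":[0,0,0],"twist":[0,0,0]}]'
```

```text
time: 23.48
ee_pos: [0.5267, 0.2919, 0.0588]
tcp_rot: [-180.0, -0.0, -176.1]
wrist_force: [0.2, -0.1, -1.5]
opening: 0.0527
grasp_force: 42.8
time: 23.85
ee_pos: [0.5268, 0.292, 0.0586]
tcp_rot: [180.0, 0.0, -176.1]
wrist_force: [-3.8, -0.5, 6.0]
opening: 0.0529
grasp_force: 43.9
```

Contact. Release and retreat up.

```bash
python3 -m crank '[{"gripper":60,"travel":[0,0,0],"twist":[0,0,0]},{"gripper":70,"travel":[0,0,0],"twist":[0,0,0]},{"gripper":85,"travel":[0,0,0],"twist":[0,0,0]},{"gripper":85,"travel":[0,0,0],"twist":[0,0,0]},{"gripper":85,"travel":[0,0,0],"twist":[0,0,0]},{"gripper":85,"travel":[0,0,-15],"twist":[0,0,0]},{"gripper":85,"travel":[0,0,-35],"twist":[0,0,0]},{"gripper":85,"travel":[0,0,-50],"twist":[0,0,0]},{"gripper":85,"travel":[0,0,-50],"twist":[0,0,0]},{"gripper":85,"travel":[0,0,-20],"twist":[0,0,0]},{"gripper":85,"travel":[0,0,0],"twist":[0,0,0]},{"gripper":85,"travel":[0,0,0],"twist":[0,0,0]}]'
python3 - <<'E'
from h import *
snap('wrist','w6'); print(proj('w6',[.539,.293,.045]),proj('w6',[.527,.292,.113]))
E
```

```text
time: 25.35
ee_pos: [0.5266, 0.2918, 0.2271]
tcp_rot: [-180.0, -0.1, -176.1]
wrist_force: [-0.3, -0.3, -0.3]
opening: 0.085
grasp_force: 0.0
[np.float64(323.3236995903083), np.float64(220.7362292933759)] [np.float64(323.2445309804418), np.float64(231.37910554703342)]
```

View pics/w6.png

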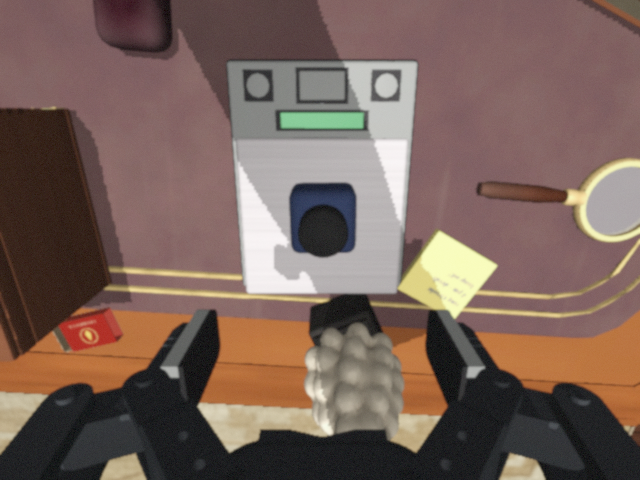

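The bottle stands upright near the pan's middle: its cap is at (323,231), as predicted. The gripper is clear.

```bash
python3 -c "
from workcell import bot
print(bot.job_done())"
```

```text
the job is handed in; nothing more can be done
None
```

I laid the case flat on the desk clear of the scale, held the zero key down at about 6 N for more than half a second with the pan empty, stood the bottle upright near the pan's middle, and handed the job in at about 25 s; no verdict was returned.

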